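# Feel for the pinched side of a gel-casting clamp

### The job

One side of the gel-casting clamp is pinched inside, and it does not show. Take the orange-handled feeler gauge from its wooden stand and try it in both gaps, sliding it down gently: in the pinched one press lightly for a moment where it jams part way, without forcing it, and then leave the gauge fully home in the gap that takes it, released, with the nearby cup, dish and bottle left alone.

Things in the scene. Friction and masses are not known exactly. Their poses are not given: they have to be found in the camera images.
- feeler: Feeler gauge, 80 g, upright. Origin: middle of the blade's lower end; z up the blade, x through its thickness, y across its width. Steel blade 4 (x) by 20 (y) mm, 40 mm long, its lowest 5 mm only 2.6 by 17; then a dark collar 22 by 44 mm at z = 40 to 44 mm, wider than the gaps, and above it the handle. Same either way round about z. It starts standing in the wooden stand.
- feeler_grip (a point): Middle of the gauge's orange handle, on its axis, 72 mm above the blade's lower end; axes as the gauge's. The handle is 12 mm (x) by 30 mm (y), from 44 to 94 mm above the blade's lower end; grip it across the 12 mm from above.
- stand: Fixed wooden stand of the gauge, 48 (x) by 60 (y) by 50 mm high, with an upright slot 8 by 26 mm in which the gauge stands loosely, its collar on the stand's top. Origin at the centre of its underside, z up; pull the gauge straight up out of it.
- clamp: Fixed gel-casting clamp: two upright aluminium plates, 26 (x) by 120 (y) mm over all, flat top at z = 70 mm, on a grey base 84 by 140 mm with blue feet. Origin: centre of its underside, z up. Between the plates two gaps open upwards, one near each y end. A hidden stray spacer pinches one, chance decides which; the other takes the whole blade. Over 40 N damages it.
- gap_left (a point): Centre of the mouth of the gap near the clamp's +y end, 38 mm from its middle, level with the plates' top. x across the gap's 6 mm, y along its 24 mm, z up. A 45-degree lead-in, 4 mm deep and wide, runs round the mouth. From 11 mm down a sprung pad drags on the blade with 1 to 3 N, in and out, enough to carry the gauge's weight.
- gap_right (a point): The same for the gap near the clamp's -y end. In whichever gap is pinched the blade stops hard about 23 mm down (collar 17 mm above the clamp's top); a push of 8 to 15 N proves it. In the other it goes down 40 mm, until the collar sits on the top.
- sample_cup: Loose sample cup with red lid, 58 mm across, 63 mm high; origin at the centre of its underside. Leave alone.
- petri_dish: Loose closed petri dish with pinkish medium, 59 mm across, 15 mm high; origin at the centre of its underside. Leave alone.
- dropper_bottle: Loose amber dropper bottle, 34 mm across, 102 mm high; origin at the centre of its underside. Leave alone.
Mind the look-alikes: they are no part of the job. Leave any purple look-alike of the feeler alone.

How it is judged (in metres and radians):
On the way:
1. the blade is pressed, at rest, against the jam part way down a gap: 19 to 28 mm down with a force of more than 5 N between gauge and clamp, for 0.1 s (((z of feeler in the frame of gap_left between -0.028 and -0.019 m and horizontal distance between feeler and gap_left below 0.006 m) or (z of feeler in the frame of gap_right between -0.028 and -0.019 m and horizontal distance between feeler and gap_right below 0.006 m)) and contact force between feeler and clamp above 5 N and linear speed of feeler below 0.004 m/s), for 0.1 s.
At the end, for the whole second after the job is handed in: the gauge stands released and at rest, upright within 0.12 rad, in the gap that is not pinched, its collar down on the clamp's top within 2.5 mm (((z of feeler in the frame of gap_left between -0.043 and -0.0375 m and horizontal distance between feeler and gap_left below 0.006 m) or (z of feeler in the frame of gap_right between -0.043 and -0.0375 m and horizontal distance between feeler and gap_right below 0.006 m)) and angle between feeler's own z axis and vertical below 0.12 rad and linear speed of feeler below 0.01 m/s and contact force between the fingers and feeler below 0.1 N); the robot touches nothing.
It fails at once if the gauge is forced: more than 40 N between gauge and clamp (contact force between feeler and clamp above 40 N).
It fails at once if the arm or gripper presses on the clamp with more than 5 N (contact force between the arm and clamp above 5 N).
It fails at once if the sample cup is moved by more than 20 mm (distance of sample_cup from where it was at the start of the episode above 0.02 m).
It fails at once if the petri dish is moved by more than 20 mm (distance of petri_dish from where it was at the start of the episode above 0.02 m).
It fails at once if the dropper bottle is moved by more than 20 mm (distance of dropper_bottle from where it was at the start of the episode above 0.02 m).
It also fails if it takes over 64 s, if anything falls off the work surface, if the arm or the gripper's body presses on something with over 40 N, if the wrist force passes 120 N, or if a joint passes its speed limit or range.

### The arm

A 7-joint arm with a two-finger parallel gripper is mounted at the origin on a cart in front of the work surface, level with it; the furniture and walls round the work are solid. World frame = base frame: x ahead of the robot, y to its left, z up, the work surface at z = 0. Lengths are in mm, angles in degrees, forces in N, time in s.
With the tool pointing down it reaches from about 350 to 900 mm from the base axis. Payload 8.1 kg.
Tool frame: the origin (TCP) lies at the very end of the fingers, on their centre line; the grasp point (between the pads) lies robot.grip_point_offset behind it (robot.grip_point_offset is the distance from the TCP to the grasp point, in mm); z points along the fingers, y is the line along which they close (so a half turn about z gives the same grasp; the last joint's range is limited). The gripper opens to 85 mm and grips with 20 to 120 N. Pads are 22 mm wide; open, the fingers measure 114 mm over their backs; the gripper's body (76 mm by 85 mm) begins 54 mm behind the grasp point. The pads swing forward as they close: fully open they stand 13 mm farther back than shut.
Start: joints at [61.845, 24.895, 1.432, 90.138, -0.665, 64.973, -4.303], TCP at [236.902, -578.376, 231.323] pointing down, gripper open.
Joint ranges: [-149.89, 149.89], [-25.12, 119.58], [-72.63, 75.52], [4.76, 147.25], [-75.54, 255.54], [6.69, 114.76], [-157.13, 157.13]. Speed limits (degrees/s): [127.2, 127.2, 172.46, 172.46, 180, 180, 180].

### API

Orientations are given as a 3x3 rotation matrix whose columns are the frame's x, y, z axes.
In Python, from cell import robot gives the robot as it stands. The module is installed in compiled form; this text tells all that it offers.
- The arm moves only by the tool jog_arm, never from a script. Its argument "deltas" is a list of rows, each an object with "gripper": the finger opening in cm, from 0 to 8.54; "translation": the shift along the tool's x, y, z in cm, a list of three; "turn": the turn, a rotation vector about the tool's x, y, z in degrees, a list of three. In form: [{"gripper": gripper, "translation": [x, y, z], "turn": [rx, ry, rz]}, ...]. A call has 1 to 5 rows; each row is the pose to reach, as a shift and turn from the pose commanded when the call began, along the tool's axes at that moment; what a row does not reach only later rows make up. A row lasts 1/12 s, in which the tool goes at most 41.7 mm and 7.16 degrees, less where a joint would pass 70% of its speed; a pose out of reach is approached as far as the arm can. A call with a gripper value outside its range is refused whole. The fingers move at their own pace and stop on an object; the grip force is fixed at half the most. Time passes only in rows, so rows that repeat a pose let the fingers close. It gives the time, the measured TCP pose, the force, the opening and the grip force at its end, in the units of the state.
- robot.read_state(): the state, without advancing time (a new reading comes with each control period).
- robot.snapshot(name): name is "scene" or "side" or "wrist"; returns the picture (480x640x3 uint8, blue, green, red); there is no depth.
- robot.camera_model(name): a dict with "K" (3x3 intrinsics, pixels), "k1" (the pictures are not rectified: a ray, as slopes to the right and down, at radius r is drawn at 1 + k1 r^2 times it, then the intrinsics apply), "world_to_cam" (4x4, takes a point from world to camera coordinates); the wrist camera has in their place "hand_eye" (4x4, takes a point from camera to tool coordinates, whose origin is the TCP and whose axes are the flange's). Camera axes: x right, y down, z forward; pixel columns grow to the right and rows downward; lengths in mm; the calibration is good to about 2 mm. A picture is of the moment at which its call begins: read the wrist's pose just before it. camera_model takes no time and is no camera call.
- robot.close_job(): hands the job in; it is judged then, once.
The state is a dict: "time_s": time; "q": joint angles; "qd": joint speeds; "joint_torque": joint torques, N m; "position": TCP position; "tcp_rot": TCP orientation; "wrist_force": force on the tool from outside, world axes, zero at the start; "wrist_torque": the same for the moment, N m; "gripper_width": finger opening in mm; "gripper_force": force on a finger pad.
Only numpy, scipy, OpenCV 4.12 (cv2) and the standard library are available. Lean on these libraries where they do the work, as an engineer would, in place of code of your own. Each camera call takes 0.05 s, during which the arm holds its last target. There are 200 camera calls.

## Working session

There is one attempt and no reset: what is moved stays moved. The work goes in short steps, Python scripts to look and compute and a tool call to move; the robot and the scene stay as the last step left them, time stands still between calls to the robot, and variables do not carry over. Pictures are saved under pics/ and viewed, at most 10 in all, crops included, and the job is handed in when it is done.

Besides the shell and the picture viewer there is one more tool, called in YAML: its name, and indented under it one key for each argument. jog_arm: Moves the arm, as the interface text tells. Its arguments: {"type":"object","properties":{"deltas":{"type":"array","items":{"type":"object","properties":{"gripper":{"type":"number"},"translation":{"type":"array","items":{"type":"number"}},"turn":{"type":"array","items":{"type":"number"}}}}}},"required":["deltas"]}

```bash
mkdir -p pics
python3 - <<'E'
from cell import robot
import cv2,numpy as np
s=robot.read_state()
print(s['time_s'],s['position'],np.round(s['tcp_rot'],3).tolist(),s['gripper_width'],robot.grip_point_offset)
for n in("scene","side"):
    cv2.imwrite(f"pics/{n}0.png",robot.snapshot(n)); m=robot.camera_model(n)
    print(n,{k:np.round(v,4).tolist() for k,v in m.items()})
m=robot.camera_model("wrist");print({k:np.round(v,4).tolist() for k,v in m.items()})
E
```

```text
0.0 [ 236.70801616 -577.89409755  230.54009891] [[0.925, 0.379, -0.001], [0.379, -0.925, 0.001], [-0.0, -0.002, -1.0]] 85.20674270438246 18.700000000000003
scene {'K': [[596.7849, 0.0, 324.4517], [0.0, 596.7849, 233.3226], [0.0, 0.0, 1.0]], 'k1': -0.1954, 'world_to_cam': [[-0.4427, -0.8967, 0.0074, -17.344], [-0.6367, 0.3085, -0.7067, 428.9976], [0.6314, -0.3176, -0.7074, 1281.4095], [0.0, 0.0, 0.0, 1.0]]}
side {'K': [[580.7041, 0.0, 323.119], [0.0, 580.7041, 245.6553], [0.0, 0.0, 1.0]], 'k1': -0.0365, 'world_to_cam': [[-0.9798, -0.1997, -0.012, 416.2013], [-0.1111, 0.5931, -0.7974, 253.9896], [0.1663, -0.78, -0.6033, 1163.0433], [0.0, 0.0, 0.0, 1.0]]}
{'K': [[369.262, 0.0, 310.6937], [0.0, 369.262, 235.8838], [0.0, 0.0, 1.0]], 'k1': -0.0152, 'hand_eye': [[-0.0007, -0.948, -0.3182, 82.0242], [1.0, -0.0006, -0.0003, -1.2989], [0.0001, -0.3182, 0.948, -142.4712], [0.0, 0.0, 0.0, 1.0]]}
```

View pics/scene0.png

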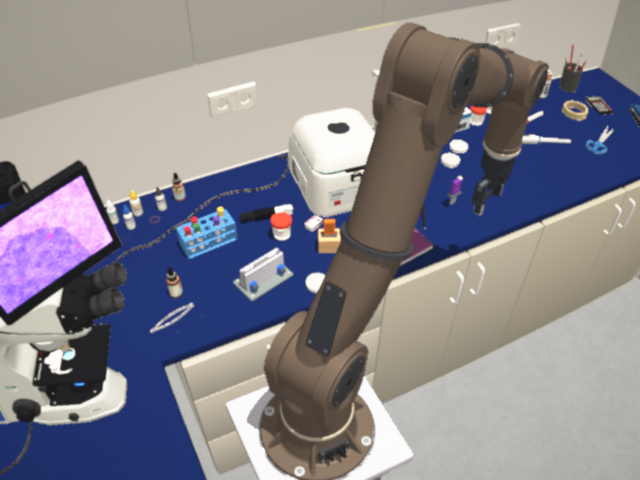

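View pics/side0.png

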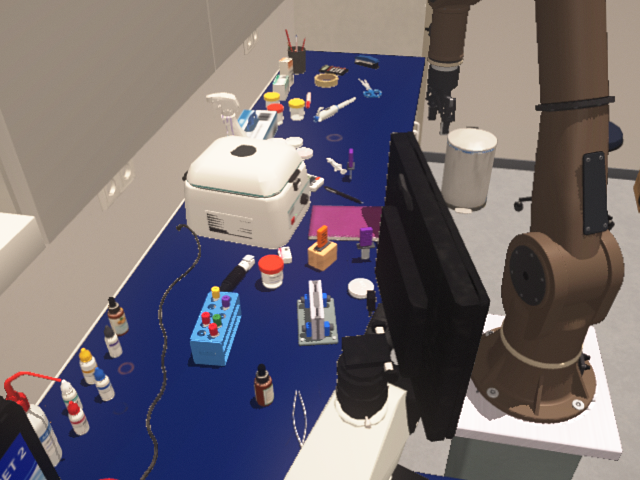

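The gauge candidates: orange-handled in a wooden stand (scene 329,235 / side 322,248); purple ones (scene 455,188 / side 351,160 and side 365,240). The orange one in wood fits the description. The clamp is at scene (264,272) / side (317,315), the cup at scene (281,225), the dish at scene (316,283) and the bottle at scene (175,283).

```bash
cat > h.py <<'E'
from cell import robot
import cv2,numpy as np
from scipy.optimize import brentq
def ray(n,uv,st=None):
    m=robot.camera_model(n);K=np.array(m['K']);k=m['k1']
    d=np.linalg.solve(K,[uv[0],uv[1],1.])[:2];R=np.linalg.norm(d)
    r=brentq(lambda r:r*(1+k*r*r)-R,0,1.2) if R>1e-9 else 0
    d=np.append(d*(r/R if R>1e-9 else 1),1)
    if n=='wrist':
        H=np.array(m['hand_eye']);Rt=np.array(st['tcp_rot'])
        return Rt@H[:3,3]+np.array(st['position']),Rt@H[:3,:3]@d
    W=np.array(m['world_to_cam']);return -W[:3,:3].T@W[:3,3],W[:3,:3].T@d
def plane(r,z): o,d=r; return o+d*(z-o[2])/d[2]
def meet(a,b):
    (o,d),(p,e)=a,b; t=np.linalg.lstsq(np.c_[d,-e],p-o,rcond=None)[0]
    A,B=o+d*t[0],p+e*t[1]; return (A+B)/2,np.linalg.norm(A-B)
def blob(img,lo,hi,roi=None):
    m=cv2.inRange(cv2.cvtColor(img,cv2.COLOR_BGR2HSV),np.array(lo),np.array(hi))
    if roi: k=np.zeros_like(m);x0,y0,x1,y1=roi;k[y0:y1,x0:x1]=1;m*=k
    n,l,s,c=cv2.connectedComponentsWithStats(m); i=1+np.argmax(s[1:,4]); return c[i],s[i],np.uint8(l==i)
E
python3 - <<'E'
from h import *
a=cv2.imread('pics/scene0.png');b=cv2.imread('pics/side0.png')
ca,sa,_=blob(a,(5,170,120),(16,255,255),(315,215,345,260));cb,sb,_=blob(b,(5,170,120),(16,255,255),(305,220,340,275))
print(ca,sa,cb,sb,meet(ray('scene',ca),ray('side',cb)))
for n,u,v,z in[('cup',(281,218),(271,263),63),('dish',(316,283),(361,287),15),('bottle',(173,268),(262,366),90),('clamp',(264,272),(317,315),40)]:
    print(n,meet(ray('scene',u),ray('side',v)),plane(ray('scene',u),z),plane(ray('side',v),z))
c=np.hstack([cv2.resize(a[205:305,225:350],None,fx=3.2,fy=5*.8*.8),cv2.resize(b[220:350,285:385],(400,520))[:320*2]]) if 0 else None
A=cv2.resize(a[205:305,225:350],(625,500))[:, :]
B=cv2.resize(b[220:350,290:385],(365,500))
out=np.hstack([A,B]);out=cv2.resize(out,(800,int(500*800/990)));cv2.imwrite('pics/crop.png',out)
E
```

```text
[329.16788321 226.37956204] [324 220  11  14 137] [321.85294118 235.96470588] [317 225  10  23 170] (array([ 482.48123621, -271.04468602,   79.79626391]), np.float64(1.223885378716823))
cup (array([ 584.94944261, -172.12025408,   61.30538457]), np.float64(5.800406222836764)) [ 586.96774445 -173.44911551   63.        ] [ 581.79272354 -166.45610433   63.        ]
dish (array([ 370.10229221, -177.40599582,   13.06616907]), np.float64(1.6527624656088928)) [ 367.72915123 -176.1108477    15.        ] [ 370.39842441 -176.20520338   15.        ]
bottle (array([508.02214588, 158.30805906,  90.26508303]), np.float64(5.983500835268781)) [511.80936208 156.59432858  90.        ] [505.71266183 161.13301407  90.        ]
clamp (array([453.18896014, -63.88965152,  20.89746177]), np.float64(7.607970214061201)) [441.40669929 -61.18849329  40.        ] [445.88801384 -40.23827425  40.        ]
```

View pics/crop.png

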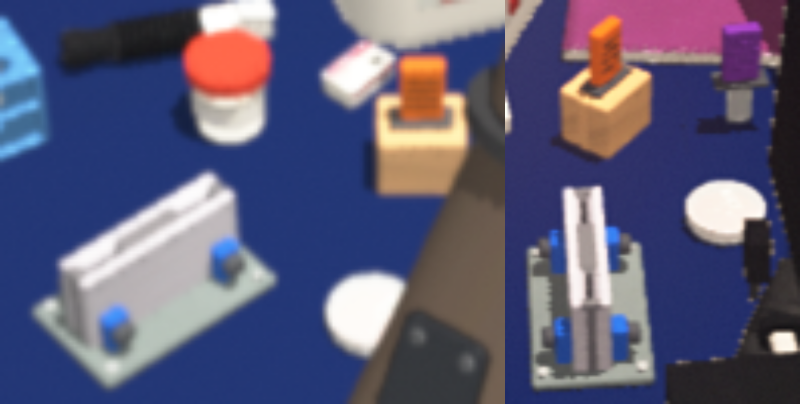

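The crop confirms it: the orange handle stands in the wooden stand (crop 422,88 left view; 605,50 right view), and the purple one (740,50) has a grey stand. Moving over the gauge.

jog_arm:
  deltas:
    - {"gripper":8.5,"translation":[4,-2.2,0],"turn":[0,0,0]}
    - {"gripper":8.5,"translation":[8,-4.5,0],"turn":[0,0,0]}
    - {"gripper":8.5,"translation":[11.5,-6.4,0.5],"turn":[0,0,0]}
    - {"gripper":8.5,"translation":[15,-8.3,1],"turn":[0,0,0]}
    - {"gripper":8.5,"translation":[18.5,-10.3,1.5],"turn":[0,0,0]}

```text
time_s: 0.52
position: [367.2, -414.6, 216.5]
tcp_rot: [[0.926, 0.379, -0.0], [0.379, -0.926, 0.0], [0.0, -0.0, -1.0]]
wrist_force: [0.8, -0.0, -0.3]
gripper_width: 84.7
gripper_force: 0.0
```

jog_arm:
  deltas:
    - {"gripper":8.5,"translation":[4,-2.2,0],"turn":[0,0,0]}
    - {"gripper":8.5,"translation":[8,-4.4,0.5],"turn":[0,0,0]}
    - {"gripper":8.5,"translation":[12,-6.6,1],"turn":[0,0,0]}
    - {"gripper":8.5,"translation":[15.8,-8.8,1.5],"turn":[0,0,0]}
    - {"gripper":8.5,"translation":[15.8,-8.8,1.5],"turn":[0,0,0]}

```text
time_s: 0.93
position: [482.8, -268.3, 201.1]
tcp_rot: [[0.923, 0.386, 0.001], [0.386, -0.923, 0.003], [0.002, -0.003, -1.0]]
wrist_force: [-0.4, 0.6, -0.4]
gripper_width: 84.9
gripper_force: 0.0
```

Run:
```python
from h import *
s=robot.read_state();a=robot.snapshot('wrist');cv2.imwrite('pics/w1.png',a)
print(s['time_s'],s['position'],np.round(s['tcp_rot'],3).tolist())
c,st,m=blob(a,(5,170,120),(16,255,255));print(c,st)
r=cv2.minAreaRect(cv2.findContours(m,0,2)[0][0]);print(r)
print(plane(ray('wrist',c,s),104))
```

```text
0.9333 [ 482.81546553 -268.32388301  201.10967562] [[0.923, 0.386, 0.001], [0.386, -0.923, 0.003], [0.002, -0.003, -1.0]]
[312.12720848 226.1024735 ] [296 204  36  52 566]
((314.4065856933594, 229.45692443847656), (51.27518844604492, 26.01967430114746), 46.54815673828125)
[ 490.68876395 -264.33992798  104.        ]
```

View pics/w1.png

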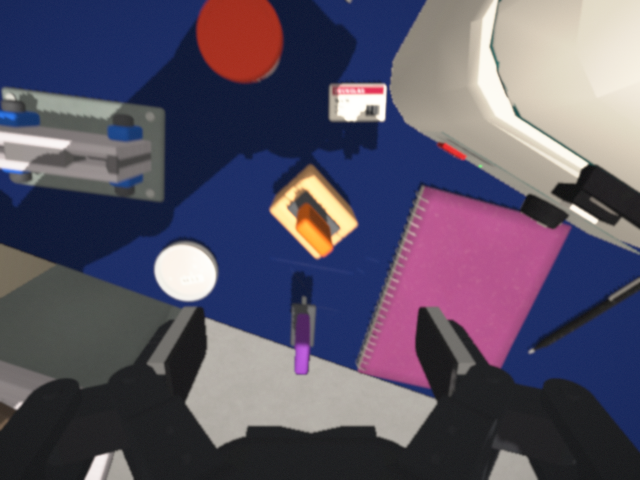

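The wrist picture shows the gauge at (314,225) in its stand (a diamond around 314,212), the dish at (186,270), the cup at (240,38), the clamp at (80,145) and the purple look-alike at (302,340). Enlarging for the yaw.

Run:
```python
import cv2
a=cv2.imread('pics/w1.png');cv2.imwrite('pics/c1.png',cv2.resize(a[155:265,260:370],(660,590),interpolation=cv2.INTER_CUBIC)) if 0 else cv2.imwrite('pics/c1.png',cv2.resize(a[160:260,260:370],(660,600),interpolation=cv2.INTER_CUBIC))
```

```text
(no output)
```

View pics/c1.png

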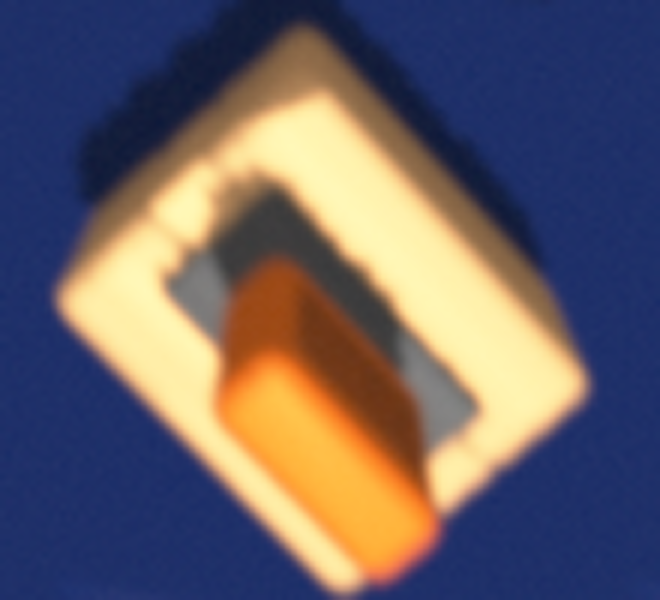

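The crop shows the handle's top face with corners near (275,350), (440,530), (380,585), (222,410), and the stand's top with corners (325,95), (585,385), (345,590), (62,295).

Run:
```python
from h import *
s={'position':np.array([482.815,-268.324,201.11]),'tcp_rot':np.array([[0.923,0.386,0.001],[0.386,-0.923,0.003],[0.002,-0.003,-1.0]])}
def q(pts,z): 
    P=[plane(ray('wrist',(260+x/6-.4,160+y/6-.4),s),z)[:2] for x,y in pts];c=np.mean(P,0)
    e=[P[(i+1)%4]-P[i] for i in range(4)]
    print(z,c.round(1),[(round(float(np.linalg.norm(v)),1),round(float(np.degrees(np.arctan2(v[1],v[0]))),1)) for v in e])
q([(325,95),(585,385),(345,590),(62,295)],50)
q([(270,340),(447,530),(380,588),(217,405)],104)
q([(270,178),(482,410),(425,450),(165,275)],54)
# two-view height of handle top centre
ct=(260+328/6,160+466/6)
b=cv2.imread('pics/side0.png')
sd,_ ,_=blob(b,(5,170,120),(16,255,255),(305,220,340,275))
print(meet(ray('wrist',ct,s),ray('scene',(330.2,220.5))),meet(ray('wrist',ct,s),ray('side',(323.3,226.5))))
# clamp rough: end of clamp in side view crop
f=lambda x,y:(290+x/800*990*0 + (x-505)/ (365*800/990)*95, 220+y/404*130)
for p in[(583,188),(590,365)]: 
  print(plane(ray('side',f(*p)),70)) if p[1]<300 else None
  print(f(*p))
```

```text
50 [ 483.4 -269.7] [(53.9, -115.4), (45.0, 155.4), (58.2, 64.6), (45.1, -30.0)]
104 [ 483.8 -269. ] [(30.4, -115.5), (10.5, 155.9), (29.1, 62.7), (9.7, -15.7)]
54 [ 486.8 -269.2] [(43.2, -115.4), (9.6, 149.5), (43.1, 77.7), (19.4, -24.4)]
(array([ 482.34974038, -271.54007929,  101.78624869]), np.float64(4.269601968384801)) (array([ 481.24175056, -270.37599259,  106.16735917]), np.float64(6.63943611408353))
[ 465.78040935 -116.44857105   70.        ]
(315.1229452054794, 280.4950495049505)
(317.3775684931507, 337.450495049505)
```

jog_arm:
  deltas:
    - {"gripper":8.5,"translation":[0,0.1,0],"turn":[0,0,-7]}
    - {"gripper":8.5,"translation":[0,0.1,0],"turn":[0,0,-14]}
    - {"gripper":8.5,"translation":[0,0.1,1],"turn":[0,0,-21]}
    - {"gripper":8.5,"translation":[0,0.1,2],"turn":[0,0,-28]}
    - {"gripper":8.5,"translation":[0,0.1,3],"turn":[0,0,-35]}

```text
time_s: 1.4
position: [479.3, -276.3, 171.3]
tcp_rot: [[0.536, 0.844, -0.0], [0.844, -0.536, -0.0], [-0.0, -0.0, -1.0]]
wrist_force: [-0.4, -0.4, 0.0]
gripper_width: 84.9
gripper_force: 0.0
```

jog_arm:
  deltas:
    - {"gripper":8.5,"translation":[0,0,1],"turn":[0,0,-7]}
    - {"gripper":8.5,"translation":[0,0,2],"turn":[0,0,-7]}
    - {"gripper":8.5,"translation":[0,0,2],"turn":[0,0,-7]}

```text
time_s: 1.65
position: [478.1, -275.8, 149.7]
tcp_rot: [[0.438, 0.899, -0.003], [0.899, -0.438, 0.002], [0.0, -0.004, -1.0]]
wrist_force: [-0.8, -0.2, -0.1]
gripper_width: 84.8
gripper_force: 0.0
```

```bash
cat > st.py <<'E'
from h import *
import sys
def to(x,y,z):
    s=robot.read_state();R=np.array(s['tcp_rot']);return (R.T@(np.array([x,y,z])-s['position'])/10).round(2)
s=robot.read_state();R=np.array(s['tcp_rot'])
print(s['time_s'],s['position'].round(1),'yang',np.degrees(np.arctan2(R[1,1],R[0,1])).round(2),'tilt',R[2].round(4),'q',np.round(s['q'],0),'w',round(s['gripper_width'],1),'F',np.round(s['wrist_force'],1))
E
python3 - <<'E'
from st import *
print(to(483.5,-269.5,66))
E
```

```text
1.65 [ 478.1 -275.8  149.7] yang -25.98 tilt [ 1.0e-04 -3.5e-03 -1.0e+00] q [ 36.  24. -15. 105.   8.  52.  -9.] w 84.8 F [-0.8 -0.2 -0.1]
[0.8  0.24 8.37]
```

jog_arm:
  deltas:
    - {"gripper":8.5,"translation":[0.8,0.2,2],"turn":[0,0,0]}
    - {"gripper":8.5,"translation":[0.8,0.2,4.5],"turn":[0,0,0]}
    - {"gripper":8.5,"translation":[0.8,0.2,6.5],"turn":[0,0,0]}
    - {"gripper":8.5,"translation":[0.8,0.2,7.5],"turn":[0,0,0]}
    - {"gripper":8.5,"translation":[0.8,0.2,7.5],"turn":[0,0,0]}

```text
time_s: 2.07
position: [483.6, -269.2, 75.0]
tcp_rot: [[0.437, 0.9, -0.003], [0.9, -0.437, 0.001], [-0.0, -0.004, -1.0]]
wrist_force: [-0.1, 0.4, 0.8]
gripper_width: 85.0
gripper_force: 0.0
```

Run:
```python
from st import *
print(to(483.5,-269.5,66))
```

```text
2.0667 [ 483.6 -269.2   75. ] yang -25.89 tilt [-3.0e-04 -3.7e-03 -1.0e+00] q [ 34.  30. -14. 109.  10.  43. -12.] w 85.0 F [-0.1  0.4  0.8]
[-0.03  0.01  0.9 ]
```

jog_arm:
  deltas:
    - {"gripper":8.5,"translation":[0,0,0.9],"turn":[0,0,-0.5]}
    - {"gripper":0.5,"translation":[0,0,0.9],"turn":[0,0,-0.5]}
    - {"gripper":0.5,"translation":[0,0,0.9],"turn":[0,0,-0.5]}
    - {"gripper":0.5,"translation":[0,0,0.9],"turn":[0,0,-0.5]}
    - {"gripper":0.5,"translation":[0,0,0.9],"turn":[0,0,-0.5]}

```text
time_s: 2.48
position: [485.4, -269.8, 68.6]
tcp_rot: [[0.427, 0.904, 0.001], [0.904, -0.427, -0.001], [-0.0, 0.001, -1.0]]
wrist_force: [0.3, 0.1, 1.0]
gripper_width: 38.1
gripper_force: 0.0
```

jog_arm:
  deltas:
    - {"gripper":0.5,"translation":[0,0,0],"turn":[0,0,0]}
    - {"gripper":0.5,"translation":[0,0,0],"turn":[0,0,0]}
    - {"gripper":0.5,"translation":[0,0,0],"turn":[0,0,0]}
    - {"gripper":0.5,"translation":[0,0,0],"turn":[0,0,0]}
    - {"gripper":0.5,"translation":[0,0,0],"turn":[0,0,0]}

```text
time_s: 2.9
position: [485.1, -269.7, 68.2]
tcp_rot: [[0.426, 0.905, 0.0], [0.905, -0.426, -0.0], [-0.0, 0.001, -1.0]]
wrist_force: [-0.7, 0.2, 5.5]
gripper_width: 11.7
gripper_force: 61.0
```

jog_arm:
  deltas:
    - {"gripper":0.5,"translation":[0,0,-1],"turn":[0,0,0]}
    - {"gripper":0.5,"translation":[0,0,-3],"turn":[0,0,0]}
    - {"gripper":0.5,"translation":[0,0,-6],"turn":[0,0,0]}
    - {"gripper":0.5,"translation":[0,0,-9.5],"turn":[0,0,0]}
    - {"gripper":0.5,"translation":[0,0,-13],"turn":[0,0,0]}

```text
time_s: 3.32
position: [484.3, -269.1, 199.4]
tcp_rot: [[0.426, 0.905, -0.001], [0.905, -0.426, 0.001], [0.0, -0.001, -1.0]]
wrist_force: [1.9, -0.7, -1.0]
gripper_width: 11.2
gripper_force: 60.3
```

Run:
```python
from st import *
# rough clamp from w1: base corners right end (z~ base top 10?), and side view
s={'position':np.array([482.815,-268.324,201.11]),'tcp_rot':np.array([[0.923,0.386,0.001],[0.386,-0.923,0.003],[0.002,-0.003,-1.0]])}
for p in[(165,107),(163,201),(3,88)]: print(plane(ray('wrist',p,s),10))
x,y=435,-70
print(to(x,y,200))
```

```text
3.3167 [ 484.3 -269.1  199.4] yang -25.21 tilt [ 3.0e-04 -1.4e-03 -1.0e+00] q [ 36.  21. -16. 101.   7.  58.  -8.] w 11.2 F [ 1.9 -0.7 -1. ]
[ 515.10349553 -117.87397804   10.        ]
[ 434.37305891 -138.59151436   10.        ]
[477.1589068   15.22004906  10.        ]
[ 15.92 -12.94  -0.04]
```

jog_arm:
  deltas:
    - {"gripper":0.5,"translation":[2,-1,0],"turn":[0,0,-7]}
    - {"gripper":0.5,"translation":[4.5,-2.5,0],"turn":[0,0,-14]}
    - {"gripper":0.5,"translation":[7,-4,0],"turn":[0,0,-21]}
    - {"gripper":0.5,"translation":[9.5,-5.5,0],"turn":[0,0,-28]}
    - {"gripper":0.5,"translation":[11.6,-6.5,0],"turn":[0,0,-35]}

```text
time_s: 3.73
position: [474.7, -134.7, 198.4]
tcp_rot: [[-0.177, 0.984, -0.0], [0.984, 0.177, -0.0], [0.0, -0.0, -1.0]]
wrist_force: [0.8, -0.0, -0.9]
gripper_width: 11.0
gripper_force: 60.3
```

jog_arm:
  deltas:
    - {"gripper":0.5,"translation":[0,0,0],"turn":[0,0,-5]}
    - {"gripper":0.5,"translation":[0,0,0],"turn":[0,0,-5]}
    - {"gripper":0.5,"translation":[0,0,0],"turn":[0,0,-5]}

```text
time_s: 3.98
position: [475.5, -137.4, 198.2]
tcp_rot: [[-0.252, 0.968, 0.0], [0.968, 0.252, -0.0], [-0.0, -0.0, -1.0]]
wrist_force: [-0.1, -0.1, -1.1]
gripper_width: 11.3
gripper_force: 60.3
```

Run:
```python
from st import *
a=robot.snapshot('wrist');cv2.imwrite('pics/w2.png',a)
np.save('w2.npy',np.vstack([s['position'],R]))
```

```text
3.9833 [ 475.5 -137.4  198.2] yang 14.59 tilt [-4.e-04 -1.e-04 -1.e+00] q [ 32.  17. -28. 109.  10.  56.  15.] w 11.3 F [-0.1 -0.1 -1.1]
```

View pics/w2.png

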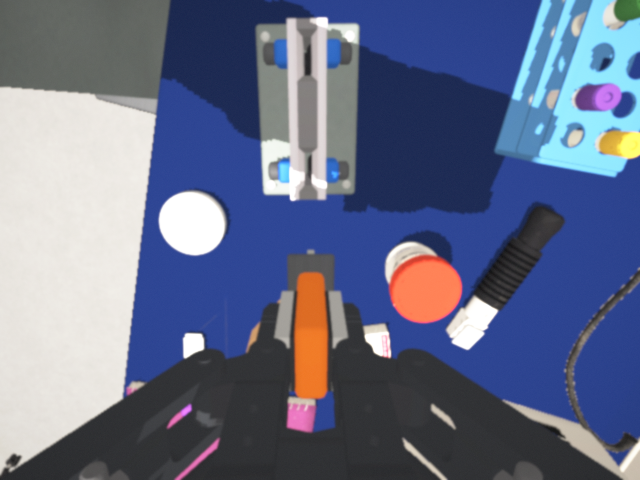

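The clamp plates run from (308,20) to (308,198), with gap mouths near (308,60) and (308,165). The gauge hangs at the gripper with its blade tip at (311,252). Enlarging the clamp.

Run:
```python
import cv2
a=cv2.imread('pics/w2.png')
A=cv2.resize(a[10:110,270:350],(480,600),interpolation=cv2.INTER_CUBIC)
B=cv2.resize(a[125:275,270:350],(320,600),interpolation=cv2.INTER_CUBIC)
cv2.imwrite('pics/c2.png',cv2.hconcat([A,B]))
```

```text
(no output)
```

View pics/c2.png

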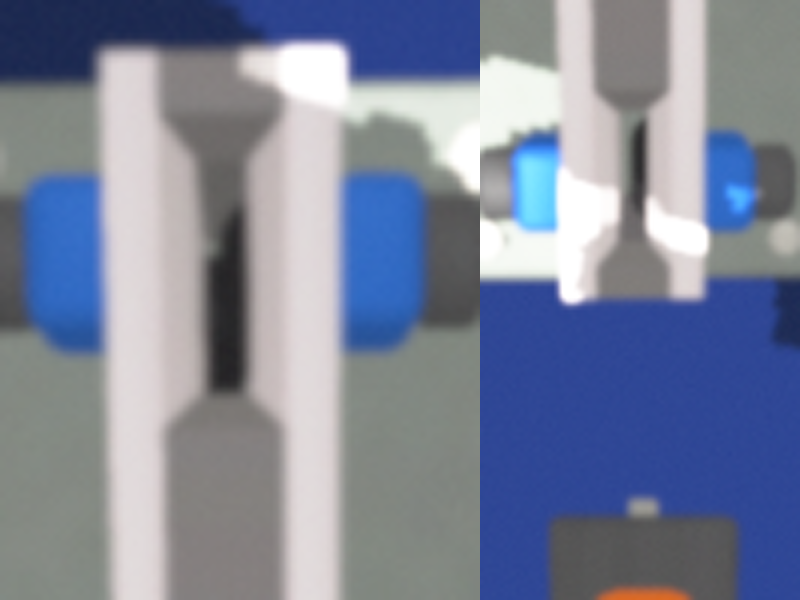

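The crop shows the left gap's mouth corners at (160,110), (280,110), (163,430), (285,430), the right gap's at (594,90), (669,90), (597,265), (669,265), and the blade tip at (643,498).

Run:
```python
from st import *
W=np.load('w2.npy');S={'position':W[0],'tcp_rot':W[1:]}
L=lambda x,y,z=70:plane(ray('wrist',(270+x/6-.4,10+y/6-.4),S),z)
Q=lambda x,y,z=70:plane(ray('wrist',(270+(x-480)/4-.4,125+y/4-.4),S),z)
l=np.array([L(160,110),L(280,110),L(163,430),L(285,430)]);r=np.array([Q(594,90),Q(669,90),Q(597,265),Q(669,265)])
pl=np.array([L(98,45),L(347,45)]);pr=np.array([Q(560,300),Q(706,300)])
gl,gr,c=l.mean(0),r.mean(0),(pl.mean(0)+pr.mean(0))/2
ax=pl.mean(0)-pr.mean(0)
ang=lambda v:np.degrees(np.arctan2(v[1],v[0]))
print('gl',gl,'gr',gr,'mid',(gl+gr)/2,'c',c,'len',np.linalg.norm(ax),ang(ax),ang(gl-gr),np.linalg.norm(gl-gr))
print('widths',np.linalg.norm(l[1]-l[0]),np.linalg.norm(l[2]-l[0]),np.linalg.norm(r[2]-r[0]),np.linalg.norm(pl[1]-pl[0]),np.linalg.norm(pr[1]-pr[0]))
t=S['tcp_rot'].T
print('tip tool',t@(Q(643,498,140)-W[0]),'collar',[(t@(Q(u,517,z)-W[0])).round(1) for u in(550,737) for z in(184,)])
# height check: same point, scene view
```

```text
4.0333 [ 475.5 -137.8  198. ] yang 14.52 tilt [-4.e-04 -2.e-04 -1.e+00] q [ 32.  17. -27. 109.  10.  56.  15.] w 11.2 F [ 0.3 -0.1 -0. ]
gl [442.76704362 -22.59467886  70.        ] gr [462.32167906 -95.86401809  70.        ] mid [452.54436134 -59.22934848  70.        ] c [452.64798455 -59.2222714   70.        ] len 120.8347527713815 104.77729263998424 104.94320353581122 75.83389637763396
widths 13.054821234720938 32.39030007532201 31.762768306026658 26.877765782342443 27.32084348154244
tip tool [ 7.76065656 -0.28177348 58.1582488 ] collar [array([ 22. , -10.8,  14.2]), array([22. , 10.5, 14.2])]
```

jog_arm:
  deltas:
    - {"gripper":0.5,"translation":[2,-0.1,1.5],"turn":[0,0,-0.3]}
    - {"gripper":0.5,"translation":[3.5,-0.2,3],"turn":[0,0,-0.3]}
    - {"gripper":0.5,"translation":[4.4,-0.22,5],"turn":[0,0,-0.3]}
    - {"gripper":0.5,"translation":[4.4,-0.22,5.6],"turn":[0,0,-0.3]}
    - {"gripper":0.5,"translation":[4.4,-0.22,5.6],"turn":[0,0,-0.3]}

```text
time_s: 4.45
position: [461.2, -95.6, 140.6]
tcp_rot: [[-0.258, 0.966, -0.003], [0.966, 0.258, 0.0], [0.001, -0.003, -1.0]]
wrist_force: [-0.8, 0.1, -1.2]
gripper_width: 11.4
gripper_force: 60.3
```

Run:
```python
from st import *
print(to(462.3,-95.9,130))
b=robot.snapshot('wrist');cv2.imwrite('pics/w3.png',cv2.resize(b[150:320,240:380],(560,600) if 0 else (494,600),interpolation=cv2.INTER_CUBIC))
```

```text
4.45 [461.2 -95.6 140.6] yang 14.95 tilt [ 9.0e-04 -2.9e-03 -1.0e+00] q [ 28.  20. -28. 116.  12.  48.   8.] w 11.4 F [-0.8  0.1 -1.2]
[-0.05  0.1   1.06]
```

View pics/w3.png

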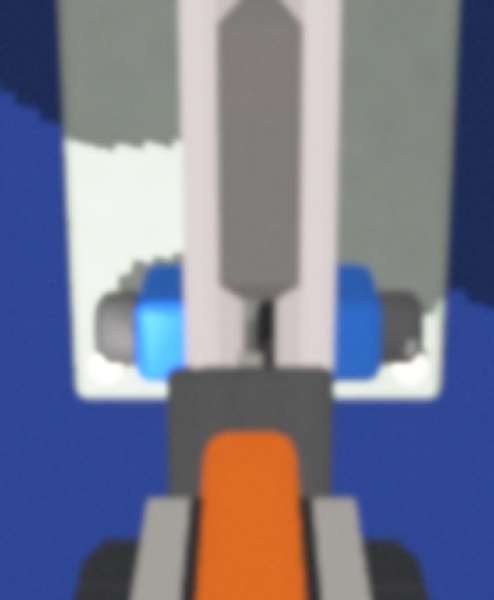

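The gauge (collar centre 250) sits slightly left of the gap axis (259), about 1.2 mm toward −y of the tool. Correcting and going down to just above the mouth.

jog_arm:
  deltas:
    - {"gripper":0.5,"translation":[-0.03,0.12,0],"turn":[0,0,0]}
    - {"gripper":0.5,"translation":[-0.03,0.12,0.4],"turn":[0,0,0]}
    - {"gripper":0.5,"translation":[-0.03,0.12,0.8],"turn":[0,0,0]}
    - {"gripper":0.5,"translation":[-0.03,0.12,1.0],"turn":[0,0,0]}
    - {"gripper":0.5,"translation":[-0.03,0.12,1.0],"turn":[0,0,0]}

```text
time_s: 4.92
position: [463.3, -95.2, 131.5]
tcp_rot: [[-0.26, 0.966, -0.001], [0.966, 0.26, -0.0], [0.0, -0.0, -1.0]]
wrist_force: [-0.5, 1.2, -1.1]
gripper_width: 11.5
gripper_force: 60.3
```

Run:
```python
from st import *
print(to(462.4,-95.9,120))
```

```text
4.9167 [463.3 -95.2 131.5] yang 15.04 tilt [ 1.e-04 -5.e-04 -1.e+00] q [ 27.  20. -28. 116.  13.  46.   7.] w 11.5 F [-0.5  1.2 -1.1]
[-0.05 -0.1   1.15]
```

jog_arm:
  deltas:
    - {"gripper":0.5,"translation":[-0.05,-0.07,0],"turn":[0,0,0]}
    - {"gripper":0.5,"translation":[-0.05,-0.07,0.3],"turn":[0,0,0]}
    - {"gripper":0.5,"translation":[-0.05,-0.07,0.6],"turn":[0,0,0]}
    - {"gripper":0.5,"translation":[-0.05,-0.07,0.9],"turn":[0,0,0]}
    - {"gripper":0.5,"translation":[-0.05,-0.07,0.9],"turn":[0,0,0]}

```text
time_s: 5.33
position: [462.5, -95.6, 122.2]
tcp_rot: [[-0.26, 0.966, -0.001], [0.966, 0.26, 0.0], [0.0, -0.001, -1.0]]
wrist_force: [-0.1, 0.2, -1.7]
gripper_width: 11.7
gripper_force: 60.3
```

jog_arm:
  deltas:
    - {"gripper":0.5,"translation":[0,0,0.2],"turn":[0,0,0]}
    - {"gripper":0.5,"translation":[0,0,0.4],"turn":[0,0,0]}
    - {"gripper":0.5,"translation":[0,0,0.6],"turn":[0,0,0]}
    - {"gripper":0.5,"translation":[0,0,0.8],"turn":[0,0,0]}
    - {"gripper":0.5,"translation":[0,0,0.8],"turn":[0,0,0]}

```text
time_s: 5.75
position: [462.4, -95.7, 114.4]
tcp_rot: [[-0.26, 0.966, -0.001], [0.966, 0.26, -0.0], [0.0, -0.001, -1.0]]
wrist_force: [-1.4, -0.3, 0.3]
gripper_width: 11.1
gripper_force: 60.2
```

jog_arm:
  deltas:
    - {"gripper":0.5,"translation":[0,0,0.2],"turn":[0,0,0]}
    - {"gripper":0.5,"translation":[0,0,0.4],"turn":[0,0,0]}
    - {"gripper":0.5,"translation":[0,0,0.6],"turn":[0,0,0]}
    - {"gripper":0.5,"translation":[0,0,0.7],"turn":[0,0,0]}
    - {"gripper":0.5,"translation":[0,0,0.7],"turn":[0,0,0]}

```text
time_s: 6.17
position: [462.2, -95.7, 107.3]
tcp_rot: [[-0.26, 0.966, -0.001], [0.966, 0.26, -0.0], [0.0, -0.001, -1.0]]
wrist_force: [-2.7, -1.6, -2.0]
gripper_width: 11.2
gripper_force: 60.0
```

jog_arm:
  deltas:
    - {"gripper":0.5,"translation":[0,0,0.1],"turn":[0,0,0]}
    - {"gripper":0.5,"translation":[0,0,0.15],"turn":[0,0,0]}
    - {"gripper":0.5,"translation":[0,0,0.2],"turn":[0,0,0]}

```text
time_s: 6.42
position: [462.8, -95.6, 105.8]
tcp_rot: [[-0.26, 0.966, -0.0], [0.966, 0.26, -0.0], [-0.0, -0.0, -1.0]]
wrist_force: [-2.7, -1.5, 1.0]
gripper_width: 11.5
gripper_force: 60.5
```

jog_arm:
  deltas:
    - {"gripper":0.5,"translation":[0,0,0.05],"turn":[0,0,0]}
    - {"gripper":0.5,"translation":[0,0,0.1],"turn":[0,0,0]}
    - {"gripper":0.5,"translation":[0,0,0.1],"turn":[0,0,0]}

```text
time_s: 6.67
position: [462.8, -95.6, 104.7]
tcp_rot: [[-0.26, 0.966, -0.0], [0.966, 0.26, -0.0], [0.0, -0.0, -1.0]]
wrist_force: [-2.8, -1.7, 0.9]
gripper_width: 11.0
gripper_force: 60.4
```

jog_arm:
  deltas:
    - {"gripper":0.5,"translation":[0,0,0.05],"turn":[0,0,0]}
    - {"gripper":0.5,"translation":[0,0,0.1],"turn":[0,0,0]}
    - {"gripper":0.5,"translation":[0,0,0.1],"turn":[0,0,0]}

```text
time_s: 6.92
position: [462.8, -95.6, 103.7]
tcp_rot: [[-0.26, 0.966, -0.0], [0.966, 0.26, -0.0], [-0.0, -0.0, -1.0]]
wrist_force: [-3.3, -1.8, 0.4]
gripper_width: 11.1
gripper_force: 60.4
```

jog_arm:
  deltas:
    - {"gripper":0.5,"translation":[0,0,0.05],"turn":[0,0,0]}
    - {"gripper":0.5,"translation":[0,0,0.1],"turn":[0,0,0]}
    - {"gripper":0.5,"translation":[0,0,0.1],"turn":[0,0,0]}

```text
time_s: 7.17
position: [462.9, -95.6, 102.7]
tcp_rot: [[-0.26, 0.966, -0.0], [0.966, 0.26, -0.0], [-0.0, -0.0, -1.0]]
wrist_force: [-2.6, -1.4, 0.3]
gripper_width: 11.5
gripper_force: 60.4
```

jog_arm:
  deltas:
    - {"gripper":0.5,"translation":[0,0,0.05],"turn":[0,0,0]}
    - {"gripper":0.5,"translation":[0,0,0.1],"turn":[0,0,0]}
    - {"gripper":0.5,"translation":[0,0,0.1],"turn":[0,0,0]}

```text
time_s: 7.42
position: [462.9, -95.6, 101.7]
tcp_rot: [[-0.26, 0.966, -0.0], [0.966, 0.26, -0.0], [-0.0, -0.0, -1.0]]
wrist_force: [-4.2, -0.6, -1.1]
gripper_width: 11.4
gripper_force: 60.4
```

jog_arm:
  deltas:
    - {"gripper":0.5,"translation":[0,0,0.05],"turn":[0,0,0]}
    - {"gripper":0.5,"translation":[0,0,0.1],"turn":[0,0,0]}
    - {"gripper":0.5,"translation":[0,0,0.1],"turn":[0,0,0]}

```text
time_s: 7.67
position: [462.9, -95.6, 100.7]
tcp_rot: [[-0.26, 0.966, -0.0], [0.966, 0.26, -0.0], [0.0, -0.0, -1.0]]
wrist_force: [-3.6, -1.7, -0.5]
gripper_width: 11.5
gripper_force: 60.4
```

No jam down to 27 mm: the right gap is free. Pulling out and trying the left gap.

jog_arm:
  deltas:
    - {"gripper":0.5,"translation":[0,-0.03,-0.5],"turn":[0,0,0]}
    - {"gripper":0.5,"translation":[0,-0.03,-1.5],"turn":[0,0,0]}
    - {"gripper":0.5,"translation":[0,-0.03,-2.5],"turn":[0,0,0]}
    - {"gripper":0.5,"translation":[0,-0.03,-3.5],"turn":[0,0,0]}
    - {"gripper":0.5,"translation":[0,-0.03,-4.2],"turn":[0,0,0]}

```text
time_s: 8.08
position: [464.1, -95.5, 145.0]
tcp_rot: [[-0.26, 0.966, 0.003], [0.966, 0.26, -0.0], [-0.001, 0.003, -1.0]]
wrist_force: [0.2, -0.0, -1.1]
gripper_width: 11.3
gripper_force: 60.3
```

jog_arm:
  deltas:
    - {"gripper":0.5,"translation":[2,0,0],"turn":[0,0,0]}
    - {"gripper":0.5,"translation":[4,0,0],"turn":[0,0,0]}
    - {"gripper":0.5,"translation":[6,0,0],"turn":[0,0,0]}
    - {"gripper":0.5,"translation":[7.6,0,0],"turn":[0,0,0]}
    - {"gripper":0.5,"translation":[7.6,0,0],"turn":[0,0,0]}

```text
time_s: 8.5
position: [442.9, -18.9, 144.0]
tcp_rot: [[-0.264, 0.965, 0.002], [0.965, 0.264, 0.001], [0.001, 0.002, -1.0]]
wrist_force: [0.2, -0.2, -0.6]
gripper_width: 11.0
gripper_force: 60.3
```

Run:
```python
from st import *
print(to(442.9,-22.3,130))
```

```text
8.5 [442.9 -18.9 144. ] yang 15.31 tilt [ 5.0e-04  2.1e-03 -1.0e+00] q [ 21.  17. -30. 119.  12.  47.  -1.] w 11.0 F [ 0.2 -0.2 -0.6]
[-0.33 -0.09  1.4 ]
```

jog_arm:
  deltas:
    - {"gripper":0.5,"translation":[-0.33,-0.08,0.2],"turn":[0,0,0.4]}
    - {"gripper":0.5,"translation":[-0.33,-0.08,0.7],"turn":[0,0,0.4]}
    - {"gripper":0.5,"translation":[-0.33,-0.08,1.2],"turn":[0,0,0.4]}
    - {"gripper":0.5,"translation":[-0.33,-0.08,1.2],"turn":[0,0,0.4]}
    - {"gripper":0.5,"translation":[-0.33,-0.08,1.2],"turn":[0,0,0.4]}

```text
time_s: 8.92
position: [442.7, -26.3, 130.3]
tcp_rot: [[-0.252, 0.968, -0.001], [0.968, 0.252, 0.0], [0.0, -0.001, -1.0]]
wrist_force: [-0.2, -0.2, -1.4]
gripper_width: 11.3
gripper_force: 60.2
```

Run:
```python
from st import *
print(to(442.9,-22.3,122))
```

```text
8.9167 [442.7 -26.3 130.3] yang 14.61 tilt [ 3.0e-04 -1.1e-03 -1.0e+00] q [ 21.  18. -29. 120.  13.  45.  -2.] w 11.3 F [-0.2 -0.2 -1.4]
[0.38 0.12 0.83]
```

jog_arm:
  deltas:
    - {"gripper":0.5,"translation":[0.36,0.1,0],"turn":[0,0,-0.3]}
    - {"gripper":0.5,"translation":[0.36,0.1,0],"turn":[0,0,-0.3]}
    - {"gripper":0.5,"translation":[0.36,0.1,0],"turn":[0,0,-0.3]}
    - {"gripper":0.5,"translation":[0.36,0.1,0],"turn":[0,0,-0.3]}
    - {"gripper":0.5,"translation":[0.36,0.1,0],"turn":[0,0,-0.3]}

```text
time_s: 9.33
position: [443.1, -21.9, 130.9]
tcp_rot: [[-0.258, 0.966, 0.0], [0.966, 0.258, -0.0], [-0.0, 0.0, -1.0]]
wrist_force: [0.2, 0.2, -1.1]
gripper_width: 11.5
gripper_force: 60.2
```

Run:
```python
from st import *
print(to(442.9,-22.3,122))
```

```text
9.3333 [443.1 -21.9 130.9] yang 14.98 tilt [-1.e-04  1.e-04 -1.e+00] q [ 20.  18. -30. 120.  13.  45.  -2.] w 11.5 F [ 0.2  0.2 -1.1]
[-0.03 -0.03  0.89]
```

Well aligned. Descending gently.

jog_arm:
  deltas:
    - {"gripper":0.5,"translation":[-0.03,-0.03,0.2],"turn":[0,0,0]}
    - {"gripper":0.5,"translation":[-0.03,-0.03,0.4],"turn":[0,0,0]}
    - {"gripper":0.5,"translation":[-0.03,-0.03,0.6],"turn":[0,0,0]}
    - {"gripper":0.5,"translation":[-0.03,-0.03,0.8],"turn":[0,0,0]}
    - {"gripper":0.5,"translation":[-0.03,-0.03,0.9],"turn":[0,0,0]}

```text
time_s: 9.75
position: [442.6, -22.3, 121.5]
tcp_rot: [[-0.258, 0.966, -0.0], [0.966, 0.258, -0.0], [0.0, -0.0, -1.0]]
wrist_force: [-0.4, -0.5, -1.2]
gripper_width: 11.3
gripper_force: 60.2
```

jog_arm:
  deltas:
    - {"gripper":0.5,"translation":[0,0,0.2],"turn":[0,0,0]}
    - {"gripper":0.5,"translation":[0,0,0.4],"turn":[0,0,0]}
    - {"gripper":0.5,"translation":[0,0,0.6],"turn":[0,0,0]}
    - {"gripper":0.5,"translation":[0,0,0.8],"turn":[0,0,0]}
    - {"gripper":0.5,"translation":[0,0,0.8],"turn":[0,0,0]}

```text
time_s: 10.17
position: [442.2, -22.4, 113.3]
tcp_rot: [[-0.258, 0.966, -0.001], [0.966, 0.258, -0.0], [0.0, -0.001, -1.0]]
wrist_force: [-1.5, -0.4, -0.7]
gripper_width: 11.5
gripper_force: 60.3
```

jog_arm:
  deltas:
    - {"gripper":0.5,"translation":[0,0,0.15],"turn":[0,0,0]}
    - {"gripper":0.5,"translation":[0,0,0.3],"turn":[0,0,0]}
    - {"gripper":0.5,"translation":[0,0,0.45],"turn":[0,0,0]}
    - {"gripper":0.5,"translation":[0,0,0.6],"turn":[0,0,0]}
    - {"gripper":0.5,"translation":[0,0,0.6],"turn":[0,0,0]}

```text
time_s: 10.58
position: [442.2, -22.5, 107.4]
tcp_rot: [[-0.258, 0.966, -0.001], [0.966, 0.258, -0.0], [0.0, -0.001, -1.0]]
wrist_force: [-1.9, -1.0, -2.1]
gripper_width: 11.1
gripper_force: 60.2
```

jog_arm:
  deltas:
    - {"gripper":0.5,"translation":[0,0,0.05],"turn":[0,0,0]}
    - {"gripper":0.5,"translation":[0,0,0.1],"turn":[0,0,0]}
    - {"gripper":0.5,"translation":[0,0,0.1],"turn":[0,0,0]}

```text
time_s: 10.83
position: [442.6, -22.4, 106.7]
tcp_rot: [[-0.258, 0.966, -0.0], [0.966, 0.258, -0.0], [-0.0, -0.0, -1.0]]
wrist_force: [-2.0, -0.4, -0.2]
gripper_width: 11.2
gripper_force: 60.2
```

jog_arm:
  deltas:
    - {"gripper":0.5,"translation":[0,0,0.05],"turn":[0,0,0]}
    - {"gripper":0.5,"translation":[0,0,0.1],"turn":[0,0,0]}
    - {"gripper":0.5,"translation":[0,0,0.1],"turn":[0,0,0]}

```text
time_s: 11.08
position: [442.7, -22.3, 105.7]
tcp_rot: [[-0.258, 0.966, -0.0], [0.966, 0.258, -0.0], [-0.0, -0.0, -1.0]]
wrist_force: [-2.8, -1.0, -0.1]
gripper_width: 11.2
gripper_force: 60.4
```

Now half-millimetre steps.

jog_arm:
  deltas:
    - {"gripper":0.5,"translation":[0,0,0.05],"turn":[0,0,0]}
    - {"gripper":0.5,"translation":[0,0,0.05],"turn":[0,0,0]}

```text
time_s: 11.25
position: [442.7, -22.3, 105.2]
tcp_rot: [[-0.258, 0.966, -0.0], [0.966, 0.258, -0.0], [-0.0, -0.0, -1.0]]
wrist_force: [-2.3, 0.0, -0.2]
gripper_width: 11.2
gripper_force: 60.4
```

jog_arm:
  deltas:
    - {"gripper":0.5,"translation":[0,0,0.05],"turn":[0,0,0]}
    - {"gripper":0.5,"translation":[0,0,0.05],"turn":[0,0,0]}

```text
time_s: 11.42
position: [442.8, -22.3, 104.9]
tcp_rot: [[-0.258, 0.966, 0.0], [0.966, 0.258, -0.0], [-0.0, 0.0, -1.0]]
wrist_force: [-3.8, -0.7, 2.6]
gripper_width: 11.2
gripper_force: 60.7
```

jog_arm:
  deltas:
    - {"gripper":0.5,"translation":[0,0,0.04],"turn":[0,0,0]}
    - {"gripper":0.5,"translation":[0,0,0.04],"turn":[0,0,0]}

```text
time_s: 11.58
position: [442.9, -22.3, 104.7]
tcp_rot: [[-0.258, 0.966, 0.0], [0.966, 0.258, -0.0], [-0.0, 0.0, -1.0]]
wrist_force: [-5.0, -1.0, 5.1]
gripper_width: 11.2
gripper_force: 61.3
```

jog_arm:
  deltas:
    - {"gripper":0.5,"translation":[0,0,0.02],"turn":[0,0,0]}
    - {"gripper":0.5,"translation":[0,0,0.02],"turn":[0,0,0]}

```text
time_s: 11.75
position: [442.9, -22.3, 104.6]
tcp_rot: [[-0.258, 0.966, 0.0], [0.966, 0.258, -0.0], [-0.0, 0.0, -1.0]]
wrist_force: [-3.5, 0.1, 6.3]
gripper_width: 11.3
gripper_force: 61.5
```

jog_arm:
  deltas:
    - {"gripper":0.5,"translation":[0,0,0.04],"turn":[0,0,0]}
    - {"gripper":0.5,"translation":[0,0,0.04],"turn":[0,0,0]}
    - {"gripper":0.5,"translation":[0,0,0.04],"turn":[0,0,0]}

```text
time_s: 12.0
position: [443.0, -22.3, 104.4]
tcp_rot: [[-0.258, 0.966, 0.0], [0.966, 0.258, -0.0], [-0.0, 0.0, -1.0]]
wrist_force: [-5.7, -0.3, 11.6]
gripper_width: 10.9
gripper_force: 62.1
```

jog_arm:
  deltas:
    - {"gripper":0.5,"translation":[0,0,0.02],"turn":[0,0,0]}
    - {"gripper":0.5,"translation":[0,0,0.02],"turn":[0,0,0]}
    - {"gripper":0.5,"translation":[0,0,0.02],"turn":[0,0,0]}
    - {"gripper":0.5,"translation":[0,0,0.02],"turn":[0,0,0]}
    - {"gripper":0.5,"translation":[0,0,0.02],"turn":[0,0,0]}

```text
time_s: 12.42
position: [443.0, -22.2, 104.3]
tcp_rot: [[-0.258, 0.966, 0.001], [0.966, 0.258, -0.0], [-0.001, 0.0, -1.0]]
wrist_force: [-5.8, -0.4, 13.3]
gripper_width: 11.3
gripper_force: 62.3
```

The left gap jams at about 23 mm and holds against 12–13 N. Withdrawing and going back to the right gap.

jog_arm:
  deltas:
    - {"gripper":0.5,"translation":[0,0,-0.5],"turn":[0,0,0]}
    - {"gripper":0.5,"translation":[0,0,-1.5],"turn":[0,0,0]}
    - {"gripper":0.5,"translation":[0,0,-2.5],"turn":[0,0,0]}
    - {"gripper":0.5,"translation":[0,0,-3.5],"turn":[0,0,0]}
    - {"gripper":0.5,"translation":[0,0,-3.8],"turn":[0,0,0]}

```text
time_s: 12.83
position: [444.5, -22.1, 143.9]
tcp_rot: [[-0.258, 0.966, 0.004], [0.966, 0.258, 0.0], [-0.001, 0.004, -1.0]]
wrist_force: [0.3, -0.1, -1.4]
gripper_width: 11.4
gripper_force: 60.3
```

jog_arm:
  deltas:
    - {"gripper":0.5,"translation":[-2,0,0],"turn":[0,0,0]}
    - {"gripper":0.5,"translation":[-4,0,0],"turn":[0,0,0]}
    - {"gripper":0.5,"translation":[-6,0,0],"turn":[0,0,0]}
    - {"gripper":0.5,"translation":[-7.2,0,0],"turn":[0,0,0]}
    - {"gripper":0.5,"translation":[-7.6,0,0],"turn":[0,0,0]}

```text
time_s: 13.25
position: [463.1, -97.8, 141.9]
tcp_rot: [[-0.256, 0.967, 0.001], [0.967, 0.256, -0.001], [-0.001, 0.001, -1.0]]
wrist_force: [-0.3, -0.2, -1.5]
gripper_width: 11.4
gripper_force: 60.3
```

jog_arm:
  deltas:
    - {"gripper":0.5,"translation":[0,0,0],"turn":[0,0,0]}
    - {"gripper":0.5,"translation":[0,0,0],"turn":[0,0,0]}
    - {"gripper":0.5,"translation":[0,0,0],"turn":[0,0,0]}

```text
time_s: 13.5
position: [462.3, -94.5, 141.7]
tcp_rot: [[-0.26, 0.966, -0.0], [0.966, 0.26, 0.0], [0.0, 0.0, -1.0]]
wrist_force: [-0.3, 0.8, -1.6]
gripper_width: 11.2
gripper_force: 60.3
```

Run:
```python
from st import *
print(to(462.3,-95.7,130))
```

```text
13.5 [462.3 -94.5 141.7] yang 15.06 tilt [ 5.e-04  1.e-04 -1.e+00] q [ 28.  20. -28. 115.  12.  48.   8.] w 11.2 F [-0.3  0.8 -1.6]
[-0.12 -0.03  1.17]
```

jog_arm:
  deltas:
    - {"gripper":0.5,"translation":[-0.06,-0.02,0.3],"turn":[0,0,0]}
    - {"gripper":0.5,"translation":[-0.06,-0.02,0.6],"turn":[0,0,0]}
    - {"gripper":0.5,"translation":[-0.06,-0.02,0.9],"turn":[0,0,0]}
    - {"gripper":0.5,"translation":[-0.06,-0.02,1.1],"turn":[0,0,0]}
    - {"gripper":0.5,"translation":[-0.06,-0.02,1.1],"turn":[0,0,0]}

```text
time_s: 13.92
position: [462.0, -96.1, 130.0]
tcp_rot: [[-0.259, 0.966, -0.001], [0.966, 0.259, 0.0], [0.0, -0.001, -1.0]]
wrist_force: [1.1, -0.0, -1.0]
gripper_width: 11.2
gripper_force: 60.3
```

Run:
```python
from st import *
print(to(462.3,-95.7,120))
```

```text
13.9167 [462.  -96.1 130. ] yang 14.99 tilt [ 4.e-04 -9.e-04 -1.e+00] q [ 27.  20. -28. 116.  13.  46.   7.] w 11.2 F [ 1.1 -0.  -1. ]
[0.03 0.04 1.  ]
```

jog_arm:
  deltas:
    - {"gripper":0.5,"translation":[0.02,0.02,0.2],"turn":[0,0,0]}
    - {"gripper":0.5,"translation":[0.02,0.02,0.4],"turn":[0,0,0]}
    - {"gripper":0.5,"translation":[0.02,0.02,0.6],"turn":[0,0,0]}
    - {"gripper":0.5,"translation":[0.02,0.02,0.8],"turn":[0,0,0]}
    - {"gripper":0.5,"translation":[0.02,0.02,1.0],"turn":[0,0,0]}

```text
time_s: 14.33
position: [462.5, -96.1, 120.4]
tcp_rot: [[-0.258, 0.966, -0.0], [0.966, 0.258, -0.0], [-0.0, -0.0, -1.0]]
wrist_force: [-0.6, 0.3, -0.7]
gripper_width: 11.1
gripper_force: 60.3
```

jog_arm:
  deltas:
    - {"gripper":0.5,"translation":[0,0,0.25],"turn":[0,0,0]}
    - {"gripper":0.5,"translation":[0,0,0.5],"turn":[0,0,0]}
    - {"gripper":0.5,"translation":[0,0,0.75],"turn":[0,0,0]}
    - {"gripper":0.5,"translation":[0,0,1.0],"turn":[0,0,0]}
    - {"gripper":0.5,"translation":[0,0,1.2],"turn":[0,0,0]}

```text
time_s: 14.75
position: [462.0, -96.2, 108.2]
tcp_rot: [[-0.258, 0.966, -0.001], [0.966, 0.258, -0.0], [0.0, -0.001, -1.0]]
wrist_force: [-2.0, -0.1, 1.7]
gripper_width: 11.4
gripper_force: 60.4
```

jog_arm:
  deltas:
    - {"gripper":0.5,"translation":[0,0,0.25],"turn":[0,0,0]}
    - {"gripper":0.5,"translation":[0,0,0.5],"turn":[0,0,0]}
    - {"gripper":0.5,"translation":[0,0,0.75],"turn":[0,0,0]}
    - {"gripper":0.5,"translation":[0,0,1.0],"turn":[0,0,0]}
    - {"gripper":0.5,"translation":[0,0,1.0],"turn":[0,0,0]}

```text
time_s: 15.17
position: [462.0, -96.2, 98.0]
tcp_rot: [[-0.258, 0.966, -0.001], [0.966, 0.258, 0.0], [0.0, -0.001, -1.0]]
wrist_force: [-1.9, 0.2, -2.9]
gripper_width: 11.3
gripper_force: 60.1
```

jog_arm:
  deltas:
    - {"gripper":0.5,"translation":[0,0,0.2],"turn":[0,0,0]}
    - {"gripper":0.5,"translation":[0,0,0.4],"turn":[0,0,0]}
    - {"gripper":0.5,"translation":[0,0,0.6],"turn":[0,0,0]}
    - {"gripper":0.5,"translation":[0,0,0.7],"turn":[0,0,0]}
    - {"gripper":0.5,"translation":[0,0,0.7],"turn":[0,0,0]}

```text
time_s: 15.58
position: [462.3, -96.2, 91.3]
tcp_rot: [[-0.258, 0.966, -0.001], [0.966, 0.258, -0.0], [0.0, -0.001, -1.0]]
wrist_force: [-2.8, -1.0, -2.8]
gripper_width: 11.4
gripper_force: 60.1
```

jog_arm:
  deltas:
    - {"gripper":0.5,"translation":[0,0,0.1],"turn":[0,0,0]}
    - {"gripper":0.5,"translation":[0,0,0.15],"turn":[0,0,0]}
    - {"gripper":0.5,"translation":[0,0,0.15],"turn":[0,0,0]}

```text
time_s: 15.83
position: [462.5, -96.1, 90.1]
tcp_rot: [[-0.258, 0.966, -0.0], [0.966, 0.258, -0.0], [-0.0, -0.0, -1.0]]
wrist_force: [-2.9, -0.8, -0.7]
gripper_width: 11.3
gripper_force: 60.3
```

jog_arm:
  deltas:
    - {"gripper":0.5,"translation":[0,0,0.05],"turn":[0,0,0]}
    - {"gripper":0.5,"translation":[0,0,0.1],"turn":[0,0,0]}
    - {"gripper":0.5,"translation":[0,0,0.1],"turn":[0,0,0]}

```text
time_s: 16.08
position: [462.5, -96.1, 89.1]
tcp_rot: [[-0.258, 0.966, -0.0], [0.966, 0.258, -0.0], [-0.0, -0.0, -1.0]]
wrist_force: [-3.5, -1.9, 1.0]
gripper_width: 11.7
gripper_force: 60.3
```

jog_arm:
  deltas:
    - {"gripper":0.5,"translation":[0,0,0.05],"turn":[0,0,0]}
    - {"gripper":0.5,"translation":[0,0,0.06],"turn":[0,0,0]}
    - {"gripper":0.5,"translation":[0,0,0.06],"turn":[0,0,0]}

```text
time_s: 16.33
position: [462.5, -96.1, 88.5]
tcp_rot: [[-0.258, 0.966, -0.0], [0.966, 0.258, -0.0], [-0.0, -0.0, -1.0]]
wrist_force: [-3.3, -1.5, -0.2]
gripper_width: 11.2
gripper_force: 60.3
```

jog_arm:
  deltas:
    - {"gripper":0.5,"translation":[0,0,0.05],"turn":[0,0,0]}
    - {"gripper":0.5,"translation":[0,0,0.05],"turn":[0,0,0]}
    - {"gripper":0.5,"translation":[0,0,0.05],"turn":[0,0,0]}

```text
time_s: 16.58
position: [462.6, -96.1, 88.1]
tcp_rot: [[-0.258, 0.966, 0.0], [0.966, 0.258, -0.0], [-0.0, 0.0, -1.0]]
wrist_force: [-4.1, -1.1, 4.5]
gripper_width: 10.9
gripper_force: 61.1
```

jog_arm:
  deltas:
    - {"gripper":0.5,"translation":[0,0,0.05],"turn":[0,0,0]}
    - {"gripper":0.5,"translation":[0,0,0.05],"turn":[0,0,0]}
    - {"gripper":0.5,"translation":[0,0,0.05],"turn":[0,0,0]}

```text
time_s: 16.83
position: [462.6, -96.1, 88.1]
tcp_rot: [[-0.258, 0.966, 0.0], [0.966, 0.258, -0.0], [-0.001, 0.0, -1.0]]
wrist_force: [-5.3, -1.1, 11.4]
gripper_width: 11.0
gripper_force: 62.4
```

The collar is seated (TCP 88.1 as predicted, 11 N). Easing off, releasing and backing straight up.

jog_arm:
  deltas:
    - {"gripper":0.5,"translation":[0,0,-0.07],"turn":[0,0,0]}
    - {"gripper":3,"translation":[0,0,-0.07],"turn":[0,0,0]}
    - {"gripper":5,"translation":[0,0,-0.07],"turn":[0,0,0]}
    - {"gripper":6,"translation":[0,0,-0.07],"turn":[0,0,0]}
    - {"gripper":6,"translation":[0,0,-0.07],"turn":[0,0,0]}

```text
time_s: 17.25
position: [463.2, -95.9, 88.4]
tcp_rot: [[-0.259, 0.966, 0.001], [0.966, 0.259, 0.0], [-0.0, 0.001, -1.0]]
wrist_force: [0.7, -0.3, 0.4]
gripper_width: 58.9
gripper_force: 0.0
```

jog_arm:
  deltas:
    - {"gripper":6,"translation":[0,0,0],"turn":[0,0,0]}
    - {"gripper":6,"translation":[0,0,0],"turn":[0,0,0]}
    - {"gripper":6,"translation":[0,0,-1],"turn":[0,0,0]}
    - {"gripper":6,"translation":[0,0,-3],"turn":[0,0,0]}
    - {"gripper":6,"translation":[0,0,-6],"turn":[0,0,0]}

```text
time_s: 17.67
position: [461.0, -95.8, 147.8]
tcp_rot: [[-0.259, 0.966, -0.004], [0.966, 0.259, 0.001], [0.002, -0.003, -1.0]]
wrist_force: [-0.1, -0.2, -0.1]
gripper_width: 60.0
gripper_force: 0.0
```

jog_arm:
  deltas:
    - {"gripper":6,"translation":[-1,0,-4],"turn":[0,0,0]}
    - {"gripper":6,"translation":[-3,0,-6],"turn":[0,0,0]}
    - {"gripper":6,"translation":[-6,0,-6],"turn":[0,0,0]}
    - {"gripper":6,"translation":[-6,0,-6],"turn":[0,0,0]}
    - {"gripper":6,"translation":[-6,0,-6],"turn":[0,0,0]}

```text
time_s: 18.08
position: [478.2, -155.6, 209.0]
tcp_rot: [[-0.255, 0.967, 0.001], [0.967, 0.255, -0.0], [-0.001, 0.001, -1.0]]
wrist_force: [0.2, 1.0, 0.3]
gripper_width: 59.7
gripper_force: 0.0
```

Run:
```python
from st import *
a=robot.snapshot('wrist');b=robot.snapshot('side')
cv2.imwrite('pics/end.png',np.hstack([cv2.resize(a,(440,330)),cv2.resize(b[220:350,270:390],(305,330))]))
c,_,_=blob(b,(5,170,120),(16,255,255),(290,230,345,340));print(c,plane(ray('side',c),95))
c,_,_=blob(a,(5,170,120),(16,255,255),(200,0,420,300));print(c)
o=ray('wrist',c,s);print(plane(o,120))
```

```text
18.0833 [ 478.2 -155.6  209. ] yang 14.8 tilt [-7.e-04  7.e-04 -1.e+00] q [ 34.  17. -27. 107.   9.  58.  17.] w 59.7 F [0.2 1.  0.3]
[315.12781955 276.17293233] [ 462.15697411 -102.08110813   95.        ]
[309.07891892 148.25081081]
[461.37481997 -95.82775225 120.        ]
```

View pics/end.png

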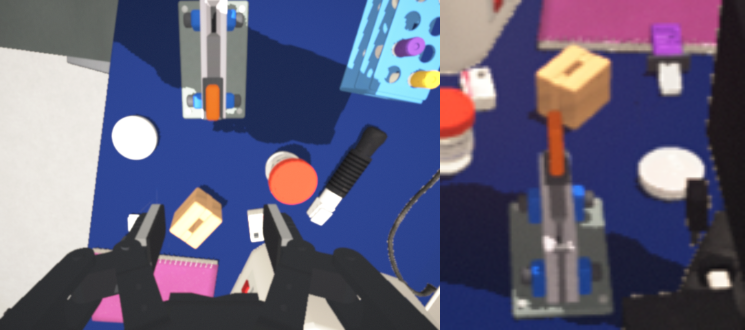

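The gauge stands upright in the right gap (wrist view 213,100; side view 556,140), released, with the stand empty and the cup and dish in their places.

```bash
python3 -c "
from cell import robot
print(robot.close_job())"
```

```text
the job is handed in; nothing more can be done
None
```

The job is handed in, with no verdict returned: the left gap is the pinched one (it jammed about 23 mm down under a light 12–13 N press), and the gauge stands released and fully home in the right gap, with the cup, dish and bottle not touched.

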